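Free and hold a sprung instrument lid

ROBOT

A 7-joint arm with a two-finger parallel gripper is mounted at the origin on the work surface. World frame = base frame: x ahead of the robot, y to its left, z up, the work surface at z = 0. Lengths are in m, angles in rad, forces in N, time in s.
With the tool pointing down it reaches from about 0.425 to 0.925 m from the base axis. Payload 6.8 kg.
Tool frame: the origin (TCP) lies between the finger pads; the fingertips stand 17 mm ahead of it and the grasp point (between the pads) lies 2 mm behind it; z points along the fingers, y is the direction in which the jaws open and shut (so a half turn about z gives the same grasp; the last joint's range is limited). The gripper opens to 85 mm and grips with 20 to 120 N. Pads are 22 mm wide; open, the fingers measure 114 mm over their backs; the gripper's body (76 mm by 85 mm) begins 54 mm behind the grasp point. The pads swing forward as they close: fully open they stand 13 mm farther back than shut.
Start: joints at [1.023, 0.477, 0.022, 1.555, -0.011, 1.109, -0.083], TCP at [0.287, -0.611, 0.248] pointing down, gripper open.
Joint ranges: [-2.96, 2.96], [-0.34, 2.1], [-1.41, 1.46], [0.24, 2.44], [-1.37, 4.51], [0.17, 1.92], [-2.96, 2.96]. Speed limits (rad/s): [2.39, 2.39, 3.14, 3.14, 3.14, 3.14, 3.14].

INTERFACE

Orientations are given as a unit quaternion [w, x, y, z].
In Python, from station import bot gives the robot as it stands. The module is installed in compiled form; this text tells all that it offers.
- The arm moves only by the tool carry_out, never from a script. Its argument "moves" is a list of rows, each a list of 3 entries, a list of its own where there are three numbers: the turn, a rotation vector about the tool's x, y, z in degrees, then the shift along the tool's x, y, z in cm, then the finger opening in cm, from 0 to 8.54. A call has 1 to 5 rows; each row is the pose to reach, as a shift and turn from the pose commanded when the call began, along the tool's axes at that moment; what a row does not reach only later rows make up. A row lasts 1/8 s, in which the tool goes at most 62.5 mm and 10.7 degrees, less where a joint would pass 70% of its speed; a pose out of reach is approached as far as the arm can. A call with a gripper value outside its range is refused whole. The fingers move at their own pace and stop on an object; "newtons" is the grip in N (left out, the last holds). Time passes only in rows, so rows that repeat a pose let the fingers close. It gives the time, the measured TCP pose, the force and the opening at its end, in the units of the state.
- bot.get_obs(): the state, without advancing time (a new reading comes with each control period).
- bot.read_camera(name): name is "side" or "top"; returns the picture (480x640x3 uint8, red, green, blue); there is no depth.
- bot.camera_info(name): a dict with "vertical_fov" (degrees; the focal length in pixels is half the picture's height over the tangent of half this angle, whatever the lens; pixels are square), "cx", "cy" (the principal point, pixels), "position" and "attitude" of the camera in the world. Camera axes: x right, y up, looking along -z (the intrinsics and any distortion apply to the point x, -y, -z); pixel columns grow to the right and rows downward; lengths in m; the calibration is good to about 2 mm. A picture is of the moment at which its call begins. camera_info takes no time and is no camera call.
- bot.hand_in(): hands the job in, once; it reports no verdict.
Trained networks look in the newest picture that a camera, given by its name, has taken for a name from the list of things; names that differ only in an ending like _2 or _b are one class to them, and where a whole thing is asked for, a point or a joint stands for the part that bears it (a point fixed in the world has none). Each returns a list of dicts, best first, with "score" (0 to 1); they miss things now and then, are a little off and sometimes report something else, mostly with a low value. They report only what shows in the picture. A call takes as long as a camera call. They do not tell look-alikes from the thing itself.
- bot.silhouettes(label, camera): "region" (480x640 bool, what is visible of it) and "location" ([column, row] in pixels, amid what is visible of it).
The state is a dict: "t": time; "q": joint angles; "joint_vel": joint speeds; "joint_torque": joint torques, N m; "eef_pos": TCP position; "tool_rot": TCP orientation; "contact_force": force on the tool from outside, world axes, zero at the start; "torque": the same for the moment, N m; "gripper_width": opening from 0.0 (shut) to 1.0 (fully open).
Only numpy, scipy, OpenCV 4.12 (cv2) and the standard library are available. Lean on these libraries where they do the work, as an engineer would, in place of code of your own. Each camera call takes 0.05 s, during which the arm holds its last target. There are 200 camera calls.

TASK

Free the lid of the instrument case: take the seam pick from its stand, lower its tip into the straight groove in front of the lid at the end on the pointer arm's side, guide it slowly (about 3 to 4 cm per second) along the groove to the other end, and hang it fully home in its stand again. Then raise the sprung lid by its handle until it lies parallel to the pointer arm beside it, and keep holding it there: finish with the lid in the gripper, not let go. Do not open the lid before the pick is back, and leave the pointer arm, the jar, the screwdriver and the roll where they are.

Things in the scene. Friction and masses are not known exactly. Their poses are not given: they have to be found in the camera images.
- case: Grey metal instrument case, fixed, 220 (its x) x 200 (its y) x 80 mm high; origin at the centre of its underside. x points from front ledge to hinge, y along the hinge towards the pointer arm's side, z up. From front to back its top shows: a ledge 26 mm wide, the seam groove (8 mm wide, 8 mm deep, rubber floor, along y), the aluminium lid flush with the ledge, and the hinge strip.
- seam_start (a point): Middle of the groove's width at the level of the case top (80 mm above the table), near its end on the pointer arm's side: where the pick's run begins. The groove's floor is 8 mm lower and the groove runs on 17 mm past this point to a closed end. Same axes as the case.
- seam_mid (a point): The middle of the groove, at the level of the case top; same axes as the case; the run goes along its -y.
- seam_end (a point): Like seam_start, at the other end of the run, 150 mm from seam_start.
- lid (a joint): Angle of the lid, rad: 0 shut, grows as it opens upward about the hinge at the case's rear, to 1.3 at most. A spring (about 0.3 N m when shut plus 0.6 N m per rad) and the lid's weight of about 0.25 kg pull it shut whenever it is let go.
- lid_hinge (a point): On the hinge axis in the middle of the lid, 77 mm above the table; turns with the lid. Its x lies in the lid and points from the lid's front edge to the hinge, its y is the hinge axis. The lid is a plate 161 x 178 x 6 mm, its front edge 161 mm from the axis.
- lid_handle (a point): Centre of the lid's handle, a round dark bar 16 mm thick and 40 mm long with flat ends, parallel to the hinge axis, on a central stem (16 mm along the bar, 6 mm thick). It lies 141 mm from the hinge axis towards the front and 30 mm above the lid's top (110 mm above the table when shut). It can be pinched at its two ends from above and swivels between the fingers as the lid turns.
- pointer (a joint): Angle of the pointer arm, rad, about the same hinge axis as the lid and counted the same way: the angle to which the lid is to be raised (set somewhere from 0.45 to 0.9). Stiff; stays where it is set.
- pointer_hinge (a point): Foot of the pointer arm on the hinge axis, 108 mm to the +y side of the lid's middle; its x axis lies along the arm, as lid_hinge's x lies in the lid, so the two are parallel when the lid is right.
- pointer_tip (a point): Free end of the pointer arm, a steel strip 131 mm long, 4 mm thick and 8 mm high standing up beside the case.
- pick: Seam pick, about 60 g, loose, hanging upright in its stand. Origin at its pointed lower tip, z up along it. From the tip: cone of 14 mm, round shank 10 mm thick, flange 26 mm across from 62 to 67 mm, then a square grip 16 x 16 mm from 67 to 117 mm, its flats square to the pick's x and y.
- pick_tip (a point): The pick's pointed end, 3 mm across (its origin).
- pick_grip (a point): Middle of the square grip, 95 mm above the tip; 99 mm above the table while in the stand.
- stand: The pick's stand, fixed: black block 64 x 64 x 66 mm high, origin at the centre of its underside. A round upright hole 14 mm wide goes right through its middle; the pick hangs in it with its flange on the block's top, its tip 4 mm above the table.
- stand_hole0 (a point): Centre of the hole's mouth, on the stand's top, 66 mm above the table.
- jar: Amber jar, 60 mm across, 90 mm high, loose, bystander; origin under its centre.
- driver: Screwdriver with a black handle lying on the table, bystander.
- tape: Grey roll, 90 mm across, 25 mm high, lying flat, bystander; origin under its centre.
There are look-alikes about, which are no part of the job. Several things look just like the stand: the one meant starts farthest to the robot's left.

How it is judged:
By the outcome, as a careful person would: the job done as asked, in the order asked, and still so for the second after the job is handed in, while the arm keeps its last pose, push and grip.
It also fails if it takes over 72 s, if anything falls off the work surface, if the arm or the gripper's body presses on something with over 40 N, if the wrist force passes 120 N, or if a joint passes its speed limit or range.

## Working session

There is one attempt and no reset: what is moved stays moved. The work goes in short steps, Python scripts to look and compute and a tool call to move; the robot and the scene stay as the last step left them, time stands still between calls to the robot, and variables do not carry over. Pictures are saved under pics/ and viewed, about 8 in all and at most 12, crops included, and the job is handed in when it is done.

Besides the shell and the picture viewer there is one more tool, called after "Request:" in YAML: its name, and indented under it one key for each argument. carry_out: Moves the arm, as the interface text tells. Its arguments: {"type":"object","properties":{"moves":{"type":"array"},"newtons":{"type":"number"}},"required":["moves"]}

```bash
mkdir -p pics; python3 - <<'E'
from station import bot
import cv2,numpy as np
o=bot.get_obs()
for k in o: print(k,np.round(o[k],4))
for c in("top","side"):
    print(c,bot.camera_info(c))
    im=bot.read_camera(c); cv2.imwrite(f"pics/{c}0.png",im[:,:,::-1])
    for n in("stand","pick","case","lid","lid_handle","pointer","pointer_tip","pick_grip","seam_start","jar","driver","tape"):
        try: print(n,[(round(d["score"],2),np.round(d["location"]),int(d["region"].sum())) for d in bot.silhouettes(n,c)])
        except Exception as e: print(n,e)
E
```

```text
t 0.0
q [ 1.0229  0.4778  0.0224  1.5565 -0.0115  1.1093 -0.0831]
joint_vel [-0.0007 -0.001   0.0005  0.0001 -0.0003  0.0002 -0.0017]
joint_torque [ 2.00000e-04 -5.96458e+01  1.60820e+00 -2.81198e+01  1.26000e-02
  9.40000e-03  1.00000e-04]
eef_pos [ 0.2871 -0.6103  0.2473]
tool_rot [-9.000e-04  9.759e-01  2.181e-01 -3.000e-04]
contact_force [0.0533 0.3063 0.0817]
torque [ 0.042   0.0257 -0.0374]
gripper_width 1.0004
top {'vertical_fov': 57.43754179487854, 'cx': 324.3107003224548, 'cy': 237.54664032515922, 'position': array([ 0.39318159, -0.05737735,  1.05954781]), 'attitude': array([ 0.71616266,  0.02996815, -0.03839265, -0.69623197])}
stand [(0.86, array([529., 288.]), 1297), (0.73, array([422., 278.]), 808), (0.65, array([477., 262.]), 996), (0.6, array([465., 324.]), 1176)]
pick [(0.66, array([428., 274.]), 145), (0.6, array([275., 197.]), 8907), (0.2, array([274., 195.]), 5561)]
case [(0.91, array([276., 198.]), 8910)]
lid [(0.93, array([275., 195.]), 5487)]
lid_handle [(0.83, array([272., 197.]), 5430), (0.2, array([228., 169.]), 200)]
pointer [(0.75, array([430., 278.]), 114),
[... 570 characters left out ...]
ay([264., 249.]), 3260), (0.65, array([384., 212.]), 711), (0.61, array([424., 172.]), 544), (0.34, array([328., 180.]), 457)]
pick [(0.56, array([388., 196.]), 142)]
case [(0.6, array([265., 264.]), 7667)]
lid [(0.6, array([260., 252.]), 3342)]
lid_handle [(0.82, array([259., 253.]), 3178)]
pointer [(0.67, array([214., 259.]), 198)]
pointer_tip [(0.67, array([208., 261.]), 204), (0.56, array([263., 264.]), 7667), (0.44, array([388., 195.]), 134)]
pick_grip [(0.72, array([386., 194.]), 143)]
seam_start [(0.69, array([263., 263.]), 7735)]
jar [(0.97, array([243., 339.]), 1261), (0.49, array([266., 266.]), 7856)]
driver [(0.65, array([150., 376.]), 766)]
tape [(0.92, array([327., 180.]), 445)]
```

View pics/top0.png

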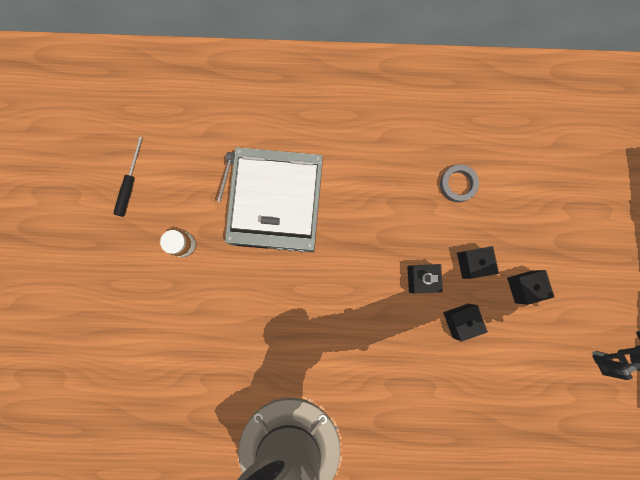

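View pics/side0.png

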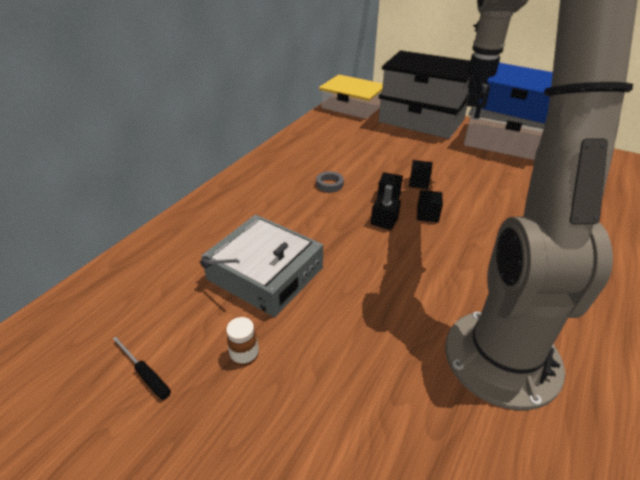

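```bash
cat > h.py <<'E'
from station import bot
import cv2,numpy as np
from scipy.spatial.transform import Rotation as R
from scipy.optimize import least_squares,minimize
def rot(q): return R.from_quat(np.roll(q,-1))
def proj(P,c):
    i=bot.camera_info(c); f=240/np.tan(np.radians(i["vertical_fov"]/2))
    p=rot(i["attitude"]).inv().apply(np.atleast_2d(P)-i["position"])
    return np.c_[i["cx"]+f*p[:,0]/-p[:,2], i["cy"]-f*p[:,1]/-p[:,2]]
def ray(u,c,z):
    i=bot.camera_info(c); f=240/np.tan(np.radians(i["vertical_fov"]/2))
    u=np.atleast_2d(u); d=np.c_[(u[:,0]-i["cx"])/f,-(u[:,1]-i["cy"])/f,-np.ones(len(u))]
    d=rot(i["attitude"]).apply(d); p=i["position"]
    return p+d*((z-p[2])/d[:,2])[:,None]
def box(x,y,yaw,sx,sy,sz):
    P=np.array([[a,b,c] for a in(-sx/2,sx/2) for b in(-sy/2,sy/2) for c in(0,sz)])
    return R.from_euler("z",yaw).apply(P)+[x,y,0]
def soft(pts,S=8):
    m=np.zeros((480*S//2,640*S//2),np.uint8); s=S//2
    h=cv2.convexHull((pts*s+(s-1)/2).astype(np.float32))
    cv2.fillConvexPoly(m,np.round(h*16).astype(np.int32),255,shift=4)
    return cv2.resize(m,(640,480),interpolation=cv2.INTER_AREA)/255.
def fitbox(masks,p0,size):
    def cost(p): return sum(np.abs(soft(proj(box(*p,*size),c))-m).sum()/m.sum() for c,m in masks.items())
    r=minimize(cost,p0,method="Nelder-Mead",options=dict(initial_simplex=np.array([p0]+[np.array(p0)+d for d in np.diag([.01,.01,.06])]),xatol=1e-4,fatol=1e-5))
    return r.x,r.fun
def crop(im,x0,x1,y0,y1,k): return cv2.resize(im[y0:y1,x0:x1],None,fx=k,fy=k,interpolation=cv2.INTER_CUBIC)
E
python3 - <<'E'
from h import *
best=lambda n,c,i=0: bot.silhouettes(n,c)[i]["region"].astype(float)
T=bot.read_camera("top");S=bot.read_camera("side")
mt=best("case","top")
c=ray([276,198],"top",.08)[0]
for ms in({"top":mt},{"side":best("case","side")},{"top":mt,"side":best("case","side")}):
    print("case",fitbox(ms,[c[0],c[1],-.05],(.22,.2,.08)))
st={}
for d in bot.silhouettes("stand","top"):
    if np.hypot(*(np.array(d["location"])-[424,278]))<10: st["top"]=d["region"].astype(float)
for d in bot.silhouettes("stand","side"):
    print(d["location"])
s=ray([425,278],"top",.066)[0]; print("s",s)
print("stand top",fitbox({"top":st["top"]},[s[0],s[1],-.05],(.064,.064,.066)))
print("project stand in side",proj([[s[0],s[1],.066],[s[0],s[1],.03]],"side"))
a=crop(T,210,335,135,260,4); b=crop(T,395,455,245,305,5); e=crop(S,190,335,205,320,3)[:300];
h=np.zeros((600,800,3),np.uint8); h[:500,:500]=a; h[:300,500:]=b; f=crop(S,365,415,165,235,4); h[310:590,510:710]=f
cv2.imwrite("pics/c1.png",h[:,:,::-1])
E
```

```text
case (array([ 0.57545936,  0.04890777, -0.05679921]), np.float64(0.034255771274026854))
case (array([ 0.5767418 ,  0.05009252, -0.05787702]), np.float64(0.018903424511328634))
case (array([ 0.57584683,  0.04914037, -0.05846515]), np.float64(0.05712507061454535))
[384.6, 211.1]
[422.3, 173.4]
[390.5, 181.4]
[263.1, 261.6]
[385.3, 192.0]
s [ 0.40427092 -0.29849339  0.066     ]
stand top (array([ 0.40459458, -0.30470466,  0.06686255]), np.float64(0.2307662217006503))
project stand in side [[385.54394488 203.70302471]
 [384.28288062 213.94534174]]
```

View pics/c1.png

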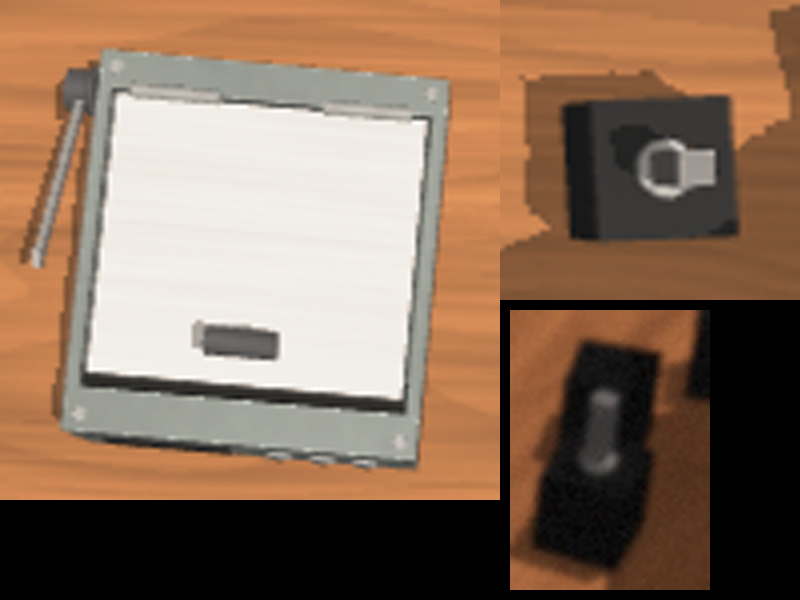

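```bash
python3 - <<'E'
from h import *
T=bot.read_camera("top");S=bot.read_camera("side")
px=lambda x,y:(395+(x-500+.5)/5-.5,245+(y+.5)/5-.5)
q=ray([px(597,102),px(730,97),px(738,235),px(600,240)],"top",.066)
print("corners",q.round(4)[:,:2],"mean",q.mean(0)); d=np.roll(q,-1,0)-q; print(np.linalg.norm(d,axis=1),np.degrees(np.arctan2(d[:,1],d[:,0])))
print("flange",ray(px(663,168),"top",.071),"griptop",ray(px(699,167),"top",.121))
# dark segmentation fit
for c,C,n in(("top",T,(395,455,245,305)),("side",S,None)):
    if c=="top":
        m=np.zeros((480,640),np.uint8); r=T[245:305,395:455].max(2)<75; 
        m[245:305,395:455]=cv2.morphologyEx(r.astype(np.uint8),cv2.MORPH_CLOSE,np.ones((13,13)))
        k,l,s,_=cv2.connectedComponentsWithStats(m); i=1+s[1:,4].argmax(); m=(l==i).astype(float); print(s[i])
print(fitbox({"top":m},[.404,-.3,-.05],(.064,.064,.066)))
# grip mask fit in top: pick region bright
for c in("top","side"):
    for d in bot.silhouettes("pick",c)[:1]:
        print(c,d["location"],proj([[.4045,-.3027,.071],[.4045,-.3027,.121]],c))
E
```

```text
corners [[ 0.433  -0.2733]
 [ 0.437  -0.3339]
 [ 0.3747 -0.3376]
 [ 0.3708 -0.2751]] mean [ 0.40386779 -0.30498398  0.066     ]
[0.0607409  0.06233921 0.06263899 0.06222808] [ -86.25162407 -176.55456603   93.61104332    1.69697567]
flange [[ 0.40390354 -0.30225563  0.071     ]] griptop [[ 0.40421494 -0.3053257   0.121     ]]
[407 264  36  29 927]
(array([ 0.40386719, -0.30357009,  0.06864371]), np.float64(0.054538147513590124))
top [467.7, 177.7] [[427.39780798 277.93987072]
 [433.17781182 277.8323    ]]
side [384.5, 195.3] [[386.25615143 201.4852824 ]
 [388.10681134 186.54882438]]
```

```bash
cat >> h.py <<'E'
CASE=[0.5758,0.0491,-0.0585]
def cw(P,p=CASE): return R.from_euler("z",p[2]).apply(np.atleast_2d(P))+[p[0],p[1],0]
def wc(P,p=CASE): return R.from_euler("z",-p[2]).apply(np.atleast_2d(P)-[p[0],p[1],0])
E
python3 - <<'E'
from h import *
from scipy.ndimage import map_coordinates
print("seam s,m,e",cw([[-.08,.075,.08],[-.08,0,.08],[-.08,-.075,.08]]).round(4))
def prof(im,c,pts):
    u=proj(pts,c); return map_coordinates(im.astype(float).mean(2),[u[:,1],u[:,0]],order=1)
for c in("top","side"):
    im=np.mean([bot.read_camera(c).astype(float) for _ in range(3)],0)
    xs=np.arange(-.105,-.055,.0005)
    for y in(-.07,-.045,-.02,.01,.04,.07):
        g=np.mean([prof(im,c,cw(np.c_[xs,np.full_like(xs,y+dy),np.full_like(xs,.08)])) for dy in np.linspace(-.008,.008,9)],0)
        i=g[30:80].argmin()+30; L=np.median(g[:20]);U=np.median(g[-15:])
        a=i-np.argmax(g[i::-1]>(L+g[i])/2); b=i+np.argmax(g[i:]>(U+g[i])/2)
        print(c,y,"min",xs[i].round(4),"edges",xs[a].round(4),xs[b].round(4),g[i].round(),L.round(),U.round())
    # pointer
    masks=[(d["score"],d["region"]) for d in bot.silhouettes("pointer",c) if np.hypot(*(np.array(d["location"])-proj(cw([.03,.108,.12]),c)[0]))<20]
    if masks:
        m=masks[0][1].astype(float); best=[]
        for th in np.arange(.4,.95,.01):
            v=np.array([-np.cos(th),0,np.sin(th)]); n=np.array([np.sin(th),0,np.cos(th)])
            P=np.array([[.085,.108,.077]+v*s+n*w+[0,e,0] for s in(0.,.131) for w in(-.004,.004) for e in(-.002,.002)])
            r=soft(proj(cw(P),c)); best.append((np.minimum(r,m).sum()/np.maximum(r,m).sum(),th))
        best.sort(); print(c,"pointer",best[-4:],m.sum())
E
```

```text
seam s,m,e [[ 0.5003  0.1286  0.08  ]
 [ 0.4959  0.0538  0.08  ]
 [ 0.4916 -0.0211  0.08  ]]
top -0.07 min -0.0815 edges -0.085 -0.076 47.0 165.0 238.0
top -0.045 min -0.0815 edges -0.085 -0.076 46.0 164.0 238.0
top -0.02 min -0.082 edges -0.085 -0.0765 44.0 163.0 188.0
top 0.01 min -0.082 edges -0.085 -0.0775 47.0 161.0 98.0
top 0.04 min -0.0815 edges -0.0845 -0.076 48.0 159.0 237.0
top 0.07 min -0.0815 edges -0.0845 -0.076 46.0 155.0 238.0
top pointer [(np.float64(0.6019507389162563), np.float64(0.5000000000000001)), (np.float64(0.6071449931221468), np.float64(0.5300000000000001)), (np.float64(0.6129609382765134), np.float64(0.5100000000000001)), (np.float64(0.6151423959184488), np.float64(0.5200000000000001))] 168.0
side -0.07 min -0.0825 edges -0.0865 -0.0775 77.0 124.0 206.0
side -0.045 min -0.0825 edges -0.0865 -0.077 76.0 123.0 207.0
side -0.02 min -0.0825 edges -0.0855 -0.0775 78.0 123.0 205.0
side 0.01 min -0.0825 edges -0.0865 -0.078 76.0 121.0 171.0
side 0.04 min -0.082 edges -0.0855 -0.0775 77.0 120.0 208.0
side 0.07 min -0.0825 edges -0.086 -0.077 72.0 117.0 211.0
```

```bash
cat >> h.py <<'E'
def go(pos,yaw):
    "shift (cm) and turn (deg) in tool axes from the measured pose to pos, tool down with tool x at yaw (deg)"
    o=bot.get_obs(); r=rot(o["tool_rot"]); t=R.from_euler("z",yaw,degrees=True)*R.from_euler("x",180,degrees=True)
    a=(r.inv()*t).as_rotvec(degrees=True)
    print("t",o["t"],"turn",a.round(1),"shift cm",(r.inv().apply(np.array(pos)-o["eef_pos"])*100).round(2),"pos",o["eef_pos"].round(4),"F",o["contact_force"].round(1),"w",round(float(o["gripper_width"])*8.54,2))
E
python3 -c "
from h import *
go([.404,-.304,.2],2)"
```

```text
t 2.25 turn [ 0.  -0.  23.2] shift cm [ 23.61 -22.8    4.83] pos [ 0.2874 -0.6108  0.2483] F [ 0.8  0.5 -0.4] w 8.52
```

Request:
carry_out:
  moves:
    - [[0, 0, 5], [4.7, -4.5, 1], 8.54]
    - [[0, 0, 10], [9.4, -9.1, 2], 8.54]
    - [[0, 0, 15], [14.1, -13.6, 3], 8.54]
    - [[0, 0, 20], [18.8, -18.2, 4], 8.54]
    - [[0, 0, 23.2], [23.61, -22.8, 4.8], 8.54]

```text
t: 2.88
eef_pos: [0.3977, -0.3199, 0.2027]
tool_rot: [0.0, 1.0, 0.016, 0.0]
contact_force: [1.0, -0.6, 0.7]
gripper_width: 0.996
```

Request:
carry_out:
  moves:
    - [[0, 0, 0], [0, 0, 0], 8.54]
    - [[0, 0, 0], [0, 0, 0], 8.54]

```text
t: 3.12
eef_pos: [0.3971, -0.3223, 0.203]
tool_rot: [0.0, 1.0, 0.018, 0.0]
contact_force: [-0.5, -0.4, 0.2]
gripper_width: 0.999
```

```bash
python3 - <<'E'
from h import *
go([.404,-.304,.098],2)
T=bot.read_camera("top");S=bot.read_camera("side")
print(proj([[.404,-.304,.121],[.404,-.304,.2]],"side"))
h=np.vstack([crop(T,380,480,240,315,6),]);h2=crop(S,340,440,120,240,4)
cv2.imwrite("pics/c2.png",h[:,:,::-1]);o=np.zeros((480,800,3),np.uint8)
o[:450,:400]=crop(T,395,475,230,320,5);o[:480,400:800]=h2
cv2.imwrite("pics/c2.png",o[:,:,::-1])
E
```

```text
t 3.125 turn [ 0. -0.  0.] shift cm [ 0.75 -1.81 10.5 ] pos [ 0.3971 -0.3223  0.203 ] F [-0.5 -0.4  0.2] w 8.53
[[388.46607521 186.37632728]
 [391.61270344 161.09938371]]
```

View pics/c2.png

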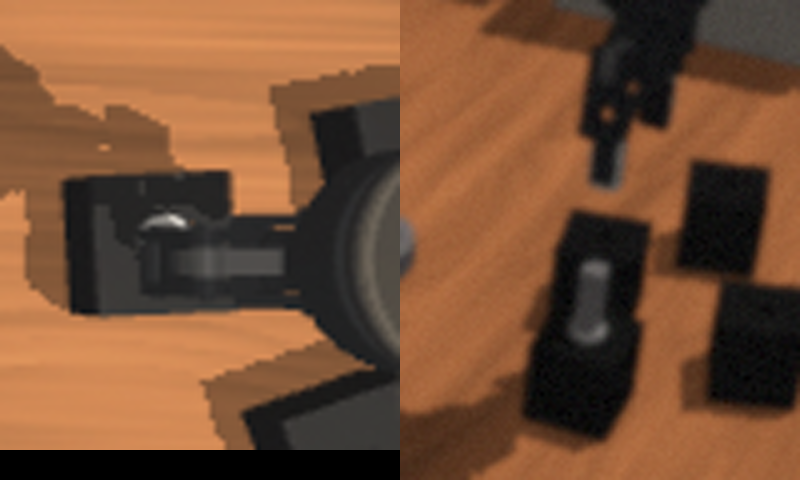

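Request:
carry_out:
  moves:
    - [[0, 0, 0], [0.75, -1.81, 2], 8.54]
    - [[0, 0, 0], [0.75, -1.81, 4], 8.54]
    - [[0, 0, 0], [0.75, -1.81, 6.5], 8.54]
    - [[0, 0, 0], [0.75, -1.81, 9], 8.54]
    - [[0, 0, 0], [0.75, -1.81, 10.5], 8.54]

```text
t: 3.85
eef_pos: [0.4031, -0.3047, 0.0966]
tool_rot: [-0.0, 1.0, 0.016, -0.001]
contact_force: [0.2, -0.7, 0.6]
gripper_width: 1.002
```

```bash
python3 -c "
from h import *
go([.404,-.304,.098],2)"
```

```text
t 3.85 turn [-0.   0.1 -0.1] shift cm [ 0.1  -0.07 -0.14] pos [ 0.4031 -0.3047  0.0966] F [ 0.2 -0.7  0.6] w 8.56
```

Request:
carry_out:
  moves:
    - [[0, 0, 0], [0.0, 0, -0.1], 3]
    - [[0, 0, 0], [0.0, 0, -0.1], 1.2]
    - [[0, 0, 0], [0.0, 0, -0.1], 1.2]
    - [[0, 0, 0], [0.0, 0, -0.1], 1.2]
    - [[0, 0, 0], [0.0, 0, -0.1], 1.2]
  newtons: 60

```text
t: 4.47
eef_pos: [0.4044, -0.3037, 0.0995]
tool_rot: [0.0, 1.0, 0.017, 0.001]
contact_force: [-0.9, 0.8, 6.9]
gripper_width: 0.18
```

Request:
carry_out:
  moves:
    - [[0, 0, 0], [0, 0, 0], 1.2]
    - [[0, 0, 0], [0, 0, 0], 1.2]
    - [[0, 0, 0], [0, 0, 0], 1.2]

```text
t: 4.85
eef_pos: [0.4044, -0.3037, 0.0994]
tool_rot: [0.0, 1.0, 0.017, 0.0]
contact_force: [-1.6, 0.9, 6.0]
gripper_width: 0.181
```

Request:
carry_out:
  moves:
    - [[0, 0, 0], [0, 0, -1], 1.2]
    - [[0, 0, 0], [0, 0, -3.5], 1.2]
    - [[0, 0, 0], [0, 0, -7], 1.2]
    - [[0, 0, 0], [0, 0, -10.5], 1.2]
    - [[0, 0, 0], [0, 0, -13.5], 1.2]

```text
t: 5.48
eef_pos: [0.4039, -0.3034, 0.2355]
tool_rot: [0.0, 1.0, 0.017, 0.0]
contact_force: [-0.1, -0.9, -1.0]
gripper_width: 0.176
```

```bash
python3 -c "
from h import *
p=cw([-.0807,.075,.08])[0];print(p)
go([p[0],p[1],.236],np.degrees(-.0585))"
```

```text
[0.49962305 0.12868996 0.08      ]
t 5.475 turn [ 0.  -0.   5.4] shift cm [ 11.07 -42.84  -0.06] pos [ 0.4039 -0.3034  0.2355] F [-0.1 -0.9 -1. ] w 1.51
```

Request:
carry_out:
  moves:
    - [[0, 0, 1], [1, -3.5, 0], 1.2]
    - [[0, 0, 2], [2.2, -8.5, 0], 1.2]
    - [[0, 0, 3], [3.5, -13.5, 0], 1.2]
    - [[0, 0, 4], [4.8, -18.5, 0], 1.2]
    - [[0, 0, 5.4], [6.1, -23.5, 0], 1.2]

```text
t: 6.1
eef_pos: [0.4568, -0.0648, 0.2343]
tool_rot: [0.0, 1.0, -0.03, 0.0]
contact_force: [1.4, 0.8, -0.4]
gripper_width: 0.178
```

```bash
python3 -c "
from h import *
p=cw([-.0807,.075,.08])[0];print(p)
go([p[0],p[1],.236],np.degrees(-.0585))"
```

```text
[0.49962305 0.12868996 0.08      ]
t 6.1 turn [ 0.  -0.  -0.1] shift cm [  3.11 -19.58  -0.17] pos [ 0.4568 -0.0648  0.2343] F [ 1.4  0.8 -0.4] w 1.52
```

Request:
carry_out:
  moves:
    - [[0, 0, 0], [0.8, -5, 0], 1.2]
    - [[0, 0, 0], [1.6, -10, 0], 1.2]
    - [[0, 0, 0], [2.4, -15, 0], 1.2]
    - [[0, 0, 0], [3.1, -19.5, 0], 1.2]
    - [[0, 0, 0], [3.1, -19.5, 0], 1.2]

```text
t: 6.72
eef_pos: [0.4992, 0.1307, 0.2342]
tool_rot: [-0.001, 1.0, -0.026, 0.0]
contact_force: [-0.0, -0.1, -1.4]
gripper_width: 0.176
```

```bash
python3 -c "
from h import *
p=cw([-.0807,.075,.08])[0];print(p)
go([p[0],p[1],.200],np.degrees(-.0585))"
```

```text
[0.49962305 0.12868996 0.08      ]
t 6.725 turn [-0.1 -0.   0.3] shift cm [0.05 0.21 3.42] pos [0.4992 0.1307 0.2342] F [-0.  -0.1 -1.4] w 1.51
```

Request:
carry_out:
  moves:
    - [[0, 0, 0], [0, 0.2, 1.5], 1.2]
    - [[0, 0, 0], [0, 0.2, 3.0], 1.2]
    - [[0, 0, 0], [0, 0.2, 4.4], 1.2]
    - [[0, 0, 0], [0, 0.2, 4.4], 1.2]

```text
t: 7.22
eef_pos: [0.4981, 0.1234, 0.1881]
tool_rot: [0.001, 1.0, -0.03, -0.002]
contact_force: [-0.3, -0.0, -0.8]
gripper_width: 0.185
```

```bash
python3 - <<'E'
from h import *
p=cw([-.0807,.075,.08])[0];print(p)
go([p[0],p[1],.184],np.degrees(-.0585))
o=bot.get_obs();tp=o["eef_pos"]+rot(o["tool_rot"]).apply([0,0,.0954]);print("tip",tp,wc(tp))
T=bot.read_camera("top");S=bot.read_camera("side")
print(proj(tp,"top"),proj(tp,"side"))
o=np.zeros((560,800,3),np.uint8)
ut=proj(tp,"top")[0].astype(int);us=proj(tp,"side")[0].astype(int)
def tile(im,u,c):
    x0,y0=u[0]-25,u[1]-35;k=8
    q=crop(im,x0,x0+50,y0,y0+70,k)
    for P in (cw([-.0807,.092,.08])[0],cw([-.0807,-.075,.08])[0]):
        pass
    v=proj(tp,c)[0]; cv2.circle(q,tuple(int((a-b+.5)*k) for a,b in zip(v,(x0,y0))),4,(255,0,0),1)
    return q
o[:,:400]=tile(T,ut,"top");o[:,400:]=tile(S,us,"side")
cv2.imwrite("pics/c3.png",o[:,:,::-1])
E
```

```text
[0.49962305 0.12868996 0.08      ]
t 7.225 turn [ 0.1  0.2 -0.1] shift cm [ 0.12 -0.53  0.41] pos [0.4981 0.1234 0.1881] F [-0.3 -0.  -0.8] w 1.58
tip [0.49785675 0.12334802 0.09266783] [[-0.08215095  0.06956393  0.09266783]]
[[238.29654794 230.26041768]] [[270.90652537 275.81303254]]
```

View pics/c3.png

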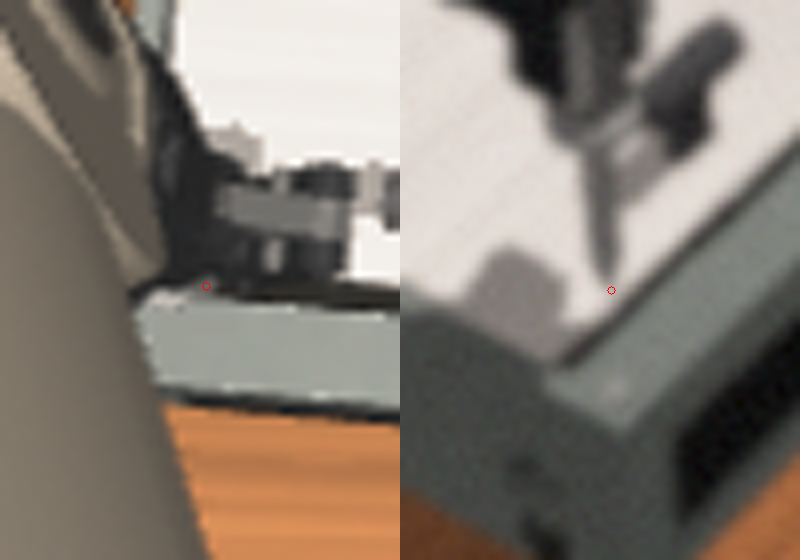

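Request:
carry_out:
  moves:
    - [[0, 0, 0], [0, 0, 0], 1.2]
    - [[0, 0, 0], [0, 0, 0], 1.2]

```text
t: 7.58
eef_pos: [0.4995, 0.1245, 0.1902]
tool_rot: [-0.0, 1.0, -0.03, 0.0]
contact_force: [0.2, -0.4, -0.5]
gripper_width: 0.178
```

```bash
python3 - <<'E'
from h import *
for k in range(3):
    S=bot.read_camera("side")
    o=bot.get_obs();tp=o["eef_pos"]+rot(o["tool_rot"]).apply([0,0,.0954]);print("tcp",o["eef_pos"],"tip",tp.round(4),wc(tp).round(4))
print(wc(ray([270.6,274.7],"side",.0927)))
p=cw([-.0807,.075,.08])[0]
go([p[0],p[1],.184],np.degrees(-.0585))
us=proj(tp,"side")[0].astype(int); x0,y0=us[0]-20,us[1]-25
q=cv2.resize(S[y0:y0+50,x0:x0+60],None,fx=12,fy=12,interpolation=cv2.INTER_CUBIC)
k=12
def pt(P): 
    v=proj(P,"side")[0]; return tuple(int(round((a-b+.5)*k)) for a,b in zip(v,(x0,y0)))
cv2.circle(q,pt(tp),4,(255,0,0),1)
for x,col in((-.086,(0,255,0)),(-.078,(0,0,255))): cv2.line(q,pt(cw([x,.092,.08])),pt(cw([x,.0,.08])),col,1)
cv2.imwrite("pics/c4.png",q[:,:,::-1])
E
```

```text
tcp [0.49941978 0.12448688 0.19010808] tip [0.4995 0.1245 0.0947] [[-0.0806  0.0708  0.0947]]
tcp [0.49932664 0.12446462 0.19002815] tip [0.4994 0.1245 0.0946] [[-0.0807  0.0708  0.0946]]
tcp [0.49931702 0.12442721 0.18997182] tip [0.4994 0.1244 0.0946] [[-0.0807  0.0707  0.0946]]
[[-0.07939717  0.06722224  0.0927    ]]
t 7.725 turn [-0.  -0.  -0.1] shift cm [ 0.   -0.43  0.6 ] pos [0.4993 0.1244 0.19  ] F [-0.7 -0.5 -0.2] w 1.53
```

View pics/c4.png

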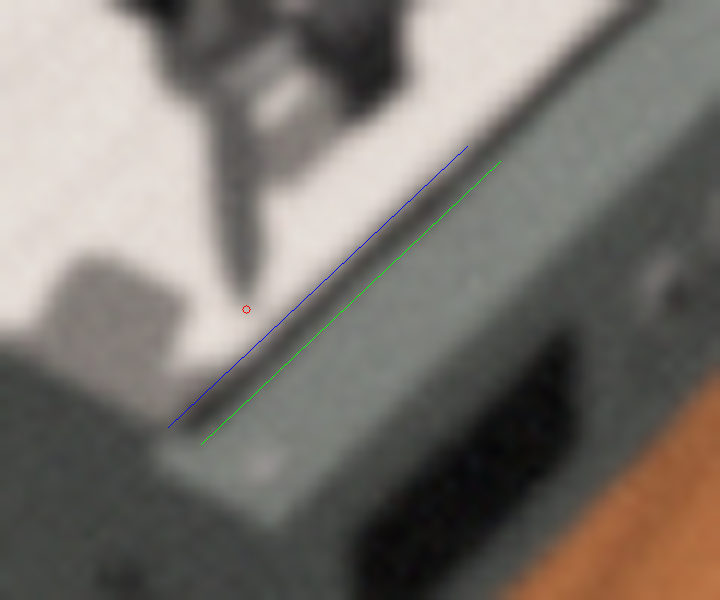

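Request:
carry_out:
  moves:
    - [[0, 0, 0], [-0.13, -0.6, 0.4], 1.2]
    - [[0, 0, 0], [-0.13, -0.6, 0.9], 1.2]
    - [[0, 0, 0], [-0.13, -0.6, 1.25], 1.2]
    - [[0, 0, 0], [-0.13, -0.6, 1.25], 1.2]
    - [[0, 0, 0], [-0.13, -0.6, 1.25], 1.2]

```text
t: 8.35
eef_pos: [0.4983, 0.1304, 0.1772]
tool_rot: [0.0, 1.0, -0.03, 0.0]
contact_force: [-0.1, 0.5, -0.9]
gripper_width: 0.18
```

```bash
cat >> h.py <<'E'
def tip(L=.0954):
    o=bot.get_obs();tp=o["eef_pos"]+rot(o["tool_rot"]).apply([0,0,L]);F=R.from_euler("z",-CASE[2]).apply(o["contact_force"])
    print("t",o["t"],"tip in case",wc(tp)[0].round(4),"F case",F.round(1),"vel",np.abs(o["joint_vel"]).max().round(3)); return tp
E
python3 - <<'E'
from h import *
S=np.mean([bot.read_camera("side").astype(float) for _ in range(2)],0).astype(np.uint8)
tp=tip()
us=proj(tp,"side")[0].astype(int); x0,y0=us[0]-20,us[1]-25
k=12
q=cv2.resize(S[y0:y0+50,x0:x0+60],None,fx=k,fy=k,interpolation=cv2.INTER_CUBIC)
cv2.circle(q,tuple(int(round((a-b+.5)*k)) for a,b in zip(proj(tp,"side")[0],(x0,y0))),4,(255,0,0),1)
cv2.imwrite("pics/c5.png",q[:,:,::-1])
E
```

```text
t 8.45 tip in case [-0.082   0.0767  0.082 ] F case [-0.1  0.4 -1.2] vel 0.002
```

View pics/c5.png

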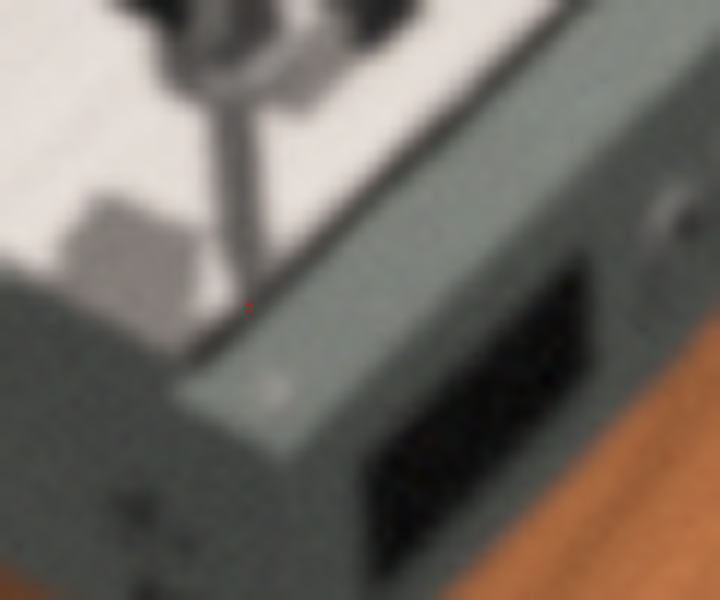

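Request:
carry_out:
  moves:
    - [[0, 0, 0], [0, 0, 0.15], 1.2]
    - [[0, 0, 0], [0, 0, 0.3], 1.2]
    - [[0, 0, 0], [0, 0, 0.45], 1.2]
    - [[0, 0, 0], [0, 0, 0.45], 1.2]

```text
t: 8.95
eef_pos: [0.4984, 0.1304, 0.1727]
tool_rot: [-0.0, 1.0, -0.03, 0.0]
contact_force: [1.2, 0.6, -0.4]
gripper_width: 0.182
```

```bash
python3 -c "
from h import *
tip();tip()"
```

```text
t 8.95 tip in case [-0.082   0.0767  0.0773] F case [ 1.1  0.7 -0.4] vel 0.003
t 8.95 tip in case [-0.082   0.0767  0.0773] F case [ 1.1  0.7 -0.4] vel 0.003
```

Request:
carry_out:
  moves:
    - [[0, 0, 0], [0, 0, 0.1], 1.2]
    - [[0, 0, 0], [0, 0, 0.2], 1.2]
    - [[0, 0, 0], [0, 0, 0.25], 1.2]
    - [[0, 0, 0], [0, 0, 0.25], 1.2]
    - [[0, 0, 0], [0, 0, 0.25], 1.2]

```text
t: 9.57
eef_pos: [0.4986, 0.1305, 0.1704]
tool_rot: [-0.0, 1.0, -0.03, 0.0]
contact_force: [2.7, -0.2, 1.1]
gripper_width: 0.179
```

Request:
carry_out:
  moves:
    - [[0, 0, 0], [-0.1, 0, 0], 1.2]
    - [[0, 0, 0], [-0.1, 0, 0], 1.2]
    - [[0, 0, 0], [-0.1, 0, 0], 1.2]

```text
t: 9.95
eef_pos: [0.4979, 0.1306, 0.1705]
tool_rot: [-0.0, 1.0, -0.03, 0.001]
contact_force: [4.3, 0.8, 0.8]
gripper_width: 0.179
```

Request:
carry_out:
  moves:
    - [[0, 0, 0], [0.1, 0, 0], 1.2]
    - [[0, 0, 0], [0.2, 0, 0], 1.2]
    - [[0, 0, 0], [0.2, 0, 0], 1.2]
    - [[0, 0, 0], [0.2, 0, 0], 1.2]

```text
t: 10.45
eef_pos: [0.4988, 0.1304, 0.1701]
tool_rot: [0.0, 1.0, -0.03, -0.0]
contact_force: [3.1, 0.2, 1.1]
gripper_width: 0.179
```

Request:
carry_out:
  moves:
    - [[0, 0, 0], [0.1, 0, 0], 1.2]
    - [[0, 0, 0], [0.1, 0, 0], 1.2]
    - [[0, 0, 0], [0.1, 0, 0], 1.2]

```text
t: 10.82
eef_pos: [0.4996, 0.1301, 0.1698]
tool_rot: [0.0, 1.0, -0.03, -0.001]
contact_force: [0.5, -0.3, 0.1]
gripper_width: 0.177
```

Request:
carry_out:
  moves:
    - [[0, 0, 0], [0.1, 0, 0], 1.2]
    - [[0, 0, 0], [0.1, 0, 0], 1.2]
    - [[0, 0, 0], [0.1, 0, 0], 1.2]

```text
t: 11.2
eef_pos: [0.5011, 0.1302, 0.1701]
tool_rot: [0.0, 1.0, -0.03, -0.0]
contact_force: [-0.5, 0.3, -0.3]
gripper_width: 0.173
```

Request:
carry_out:
  moves:
    - [[0, 0, 0], [0.1, 0, 0], 1.2]
    - [[0, 0, 0], [0.1, 0, 0], 1.2]
    - [[0, 0, 0], [0.1, 0, 0], 1.2]

```text
t: 11.58
eef_pos: [0.5022, 0.1302, 0.1702]
tool_rot: [0.0, 1.0, -0.03, -0.0]
contact_force: [-0.4, 0.4, -0.6]
gripper_width: 0.176
```

Request:
carry_out:
  moves:
    - [[0, 0, 0], [0.1, 0, 0], 1.2]
    - [[0, 0, 0], [0.1, 0, 0], 1.2]
    - [[0, 0, 0], [0.1, 0, 0], 1.2]

```text
t: 11.95
eef_pos: [0.5028, 0.1302, 0.1701]
tool_rot: [0.0, 1.0, -0.03, -0.0]
contact_force: [-1.7, 0.1, 0.1]
gripper_width: 0.177
```

Request:
carry_out:
  moves:
    - [[0, 0, 0], [0.1, 0, 0], 1.2]
    - [[0, 0, 0], [0.1, 0, 0], 1.2]
    - [[0, 0, 0], [0.1, 0, 0], 1.2]

```text
t: 12.32
eef_pos: [0.5035, 0.1301, 0.1699]
tool_rot: [0.0, 1.0, -0.03, -0.001]
contact_force: [-3.9, -0.0, -0.2]
gripper_width: 0.177
```

Request:
carry_out:
  moves:
    - [[0, 0, 0], [-0.17, 0, 0], 1.2]
    - [[0, 0, 0], [-0.33, 0, 0], 1.2]
    - [[0, 0, 0], [-0.33, 0, 0.1], 1.2]
    - [[0, 0, 0], [-0.33, 0, 0.15], 1.2]
    - [[0, 0, 0], [-0.33, 0, 0.15], 1.2]

```text
t: 12.95
eef_pos: [0.5012, 0.1303, 0.1688]
tool_rot: [-0.0, 1.0, -0.03, 0.0]
contact_force: [0.5, 0.2, -0.8]
gripper_width: 0.18
```

```bash
python3 -c "
from h import *
tip();print(R.as_euler(rot(bot.get_obs()['tool_rot']),'zyx',degrees=True))"
```

```text
t 12.95 tip in case [-0.0791  0.0767  0.0734] F case [ 0.5  0.2 -0.8] vel 0.002
[ 3.41015789e+00  3.08225073e-02 -1.79995180e+02]
```

Request:
carry_out:
  moves:
    - [[0, 0, 0], [0, 0.4, 0], 1.2]
    - [[0, 0, 0], [0, 0.83, 0], 1.2]
    - [[0, 0, 0], [0, 1.26, 0], 1.2]
    - [[0, 0, 0], [0, 1.69, 0], 1.2]
    - [[0, 0, 0], [0, 2.12, 0], 1.2]

```text
t: 13.58
eef_pos: [0.4997, 0.1088, 0.1687]
tool_rot: [-0.0, 1.0, -0.03, 0.0]
contact_force: [-0.1, 0.2, -0.7]
gripper_width: 0.181
```

Request:
carry_out:
  moves:
    - [[0, 0, 0], [0, 0.43, 0], 1.2]
    - [[0, 0, 0], [0, 0.86, 0], 1.2]
    - [[0, 0, 0], [0, 1.29, 0], 1.2]
    - [[0, 0, 0], [0, 1.72, 0], 1.2]
    - [[0, 0, 0], [0, 2.15, 0], 1.2]

```text
t: 14.2
eef_pos: [0.4984, 0.0874, 0.1687]
tool_rot: [-0.0, 1.0, -0.03, 0.0]
contact_force: [-0.2, 0.0, -2.3]
gripper_width: 0.183
```

Request:
carry_out:
  moves:
    - [[0, 0, 0], [0.01, 0.43, 0], 1.2]
    - [[0, 0, 0], [0.01, 0.86, 0], 1.2]
    - [[0, 0, 0], [0.01, 1.29, 0], 1.2]
    - [[0, 0, 0], [0.02, 1.72, 0], 1.2]
    - [[0, 0, 0], [0.02, 2.15, 0], 1.2]

```text
t: 14.82
eef_pos: [0.4973, 0.0659, 0.1687]
tool_rot: [-0.0, 1.0, -0.03, 0.0]
contact_force: [-0.7, -0.8, -0.4]
gripper_width: 0.172
```

Request:
carry_out:
  moves:
    - [[0, 0, 0], [0.01, 0.43, 0], 1.2]
    - [[0, 0, 0], [0.01, 0.86, 0], 1.2]
    - [[0, 0, 0], [0.01, 1.29, 0], 1.2]
    - [[0, 0, 0], [0.01, 1.72, 0], 1.2]
    - [[0, 0, 0], [0.01, 2.15, 0], 1.2]

```text
t: 15.45
eef_pos: [0.4961, 0.0444, 0.1687]
tool_rot: [0.0, 1.0, -0.03, 0.0]
contact_force: [0.4, -1.0, 0.2]
gripper_width: 0.177
```

Request:
carry_out:
  moves:
    - [[0, 0, 0], [0, 0.43, 0], 1.2]
    - [[0, 0, 0], [0, 0.86, 0], 1.2]
    - [[0, 0, 0], [0, 1.29, 0], 1.2]
    - [[0, 0, 0], [0.01, 1.72, 0], 1.2]
    - [[0, 0, 0], [0.01, 2.15, 0], 1.2]

```text
t: 16.08
eef_pos: [0.495, 0.023, 0.1687]
tool_rot: [-0.0, 1.0, -0.03, 0.0]
contact_force: [0.5, 0.7, -1.1]
gripper_width: 0.179
```

Request:
carry_out:
  moves:
    - [[0, 0, 0], [0, 0.43, 0], 1.2]
    - [[0, 0, 0], [0, 0.86, 0], 1.2]
    - [[0, 0, 0], [0, 1.29, 0], 1.2]
    - [[0, 0, 0], [0.01, 1.72, 0], 1.2]
    - [[0, 0, 0], [0.01, 2.15, 0], 1.2]

```text
t: 16.7
eef_pos: [0.4938, 0.0015, 0.1687]
tool_rot: [-0.0, 1.0, -0.03, 0.0]
contact_force: [0.2, -0.2, -1.0]
gripper_width: 0.178
```

Request:
carry_out:
  moves:
    - [[0, 0, 0], [0, 0.43, 0], 1.2]
    - [[0, 0, 0], [0, 0.86, 0], 1.2]
    - [[0, 0, 0], [0, 1.29, 0], 1.2]
    - [[0, 0, 0], [0.01, 1.72, 0], 1.2]
    - [[0, 0, 0], [0.01, 2.15, 0], 1.2]

```text
t: 17.32
eef_pos: [0.4926, -0.02, 0.1687]
tool_rot: [0.0, 1.0, -0.03, 0.0]
contact_force: [0.0, -0.2, -0.9]
gripper_width: 0.177
```

Request:
carry_out:
  moves:
    - [[0, 0, 0], [0, 0.43, 0], 1.2]
    - [[0, 0, 0], [0, 0.7, 0], 1.2]
    - [[0, 0, 0], [0, 0.7, 0], 1.2]

```text
t: 17.7
eef_pos: [0.4922, -0.0269, 0.1687]
tool_rot: [0.0, 1.0, -0.03, -0.0]
contact_force: [-0.4, 0.1, -0.2]
gripper_width: 0.181
```

Request:
carry_out:
  moves:
    - [[0, 0, 0], [0, 0, -0.5], 1.2]
    - [[0, 0, 0], [0, 0, -1.5], 1.2]
    - [[0, 0, 0], [0, 0, -3.5], 1.2]
    - [[0, 0, 0], [0, 0, -6], 1.2]

```text
t: 18.2
eef_pos: [0.492, -0.0265, 0.2297]
tool_rot: [-0.0, 1.0, -0.03, -0.0]
contact_force: [-0.8, -0.5, -0.5]
gripper_width: 0.182
```

```bash
python3 -c "
from h import *
go([.4041,-.3036,.236],2)
for d in bot.silhouettes('lid','side')[:1]: print(d['score'],d['location'])"
```

```text
t 18.2 turn [-0.   0.  -5.4] shift cm [-7.14 28.18 -0.63] pos [ 0.492  -0.0265  0.2297] F [-0.8 -0.5 -0.5] w 1.56
0.66 [257.6, 254.7]
```

Request:
carry_out:
  moves:
    - [[0, 0, -1], [-1.2, 4.7, -0.6], 1.2]
    - [[0, 0, -2], [-2.4, 9.5, -0.6], 1.2]
    - [[0, 0, -3], [-3.7, 14.5, -0.6], 1.2]
    - [[0, 0, -4], [-5, 19.5, -0.6], 1.2]
    - [[0, 0, -5.4], [-6.1, 24, -0.6], 1.2]

```text
t: 18.88
eef_pos: [0.4165, -0.2643, 0.2353]
tool_rot: [0.0, 1.0, 0.018, 0.001]
contact_force: [1.6, 0.0, -0.3]
gripper_width: 0.178
```

Request:
carry_out:
  moves:
    - [[0, 0, 0], [-0.7, 2.5, 0], 1.2]
    - [[0, 0, 0], [-1.2, 4.0, 0], 1.2]
    - [[0, 0, 0], [-1.2, 4.0, 0], 1.2]
    - [[0, 0, 0], [-1.2, 4.0, 0], 1.2]

```text
t: 19.38
eef_pos: [0.4071, -0.3016, 0.2347]
tool_rot: [-0.0, 1.0, 0.018, 0.0]
contact_force: [0.3, -0.4, -0.2]
gripper_width: 0.181
```

```bash
python3 -c "
from h import *
go([.4044,-.3037,.1734],2)"
```

```text
t 19.375 turn [-0.  -0.   0.1] shift cm [-0.28  0.2   6.13] pos [ 0.4071 -0.3016  0.2347] F [ 0.3 -0.4 -0.2] w 1.55
```

Request:
carry_out:
  moves:
    - [[0, 0, 0], [-0.28, 0.2, 1.5], 1.2]
    - [[0, 0, 0], [-0.28, 0.2, 3.5], 1.2]
    - [[0, 0, 0], [-0.28, 0.2, 5.5], 1.2]
    - [[0, 0, 0], [-0.28, 0.2, 6.3], 1.2]
    - [[0, 0, 0], [-0.28, 0.2, 6.3], 1.2]

```text
t: 20.0
eef_pos: [0.4035, -0.3046, 0.171]
tool_rot: [-0.0, 1.0, 0.018, -0.001]
contact_force: [-0.1, 0.8, 0.8]
gripper_width: 0.18
```

Request:
carry_out:
  moves:
    - [[0, 0, 0], [0, 0, 0], 1.2]
    - [[0, 0, 0], [0, 0, 0], 1.2]

```text
t: 20.25
eef_pos: [0.4042, -0.3054, 0.1724]
tool_rot: [0.0, 1.0, 0.017, 0.001]
contact_force: [-0.4, -0.2, -0.2]
gripper_width: 0.182
```

```bash
python3 - <<'E'
from h import *
go([.4044,-.3037,.1594],2)
S=np.mean([bot.read_camera("side").astype(float) for _ in range(2)],0).astype(np.uint8)
o=bot.get_obs();tp=o["eef_pos"]+rot(o["tool_rot"]).apply([0,0,.0954]);print(tp)
us=proj(tp,"side")[0].astype(int); x0,y0=us[0]-25,us[1]-30
k=12
q=np.clip(cv2.resize(S[y0:y0+50,x0:x0+60],None,fx=k,fy=k,interpolation=cv2.INTER_CUBIC).astype(float)*1.5,0,255).astype(np.uint8)
f=lambda P: tuple(int(round((a-b+.5)*k)) for a,b in zip(proj(P,"side")[0],(x0,y0)))
cv2.circle(q,f(tp),4,(255,0,0),1);cv2.line(q,f(tp+[0,0,.02]),f(tp+[0,0,.06]),(0,255,0),1)
for sx,sy,ex,ey in((1,1,1,-1),(1,-1,-1,-1),(-1,-1,-1,1),(-1,1,1,1)):
    r=R.from_euler("z",.065); cv2.line(q,f(r.apply([sx*.032,sy*.032,.066])+[.4042,-.304,0]),f(r.apply([ex*.032,ey*.032,.066])+[.4042,-.304,0]),(0,200,255),1)
cv2.imwrite("pics/c6.png",q[:,:,::-1])
E
```

```text
t 20.25 turn [ 0.  -0.1 -0. ] shift cm [ 0.03 -0.17  1.3 ] pos [ 0.4042 -0.3054  0.1724] F [-0.4 -0.2 -0.2] w 1.56
[ 0.40408163 -0.30536998  0.0768069 ]
```

View pics/c6.png

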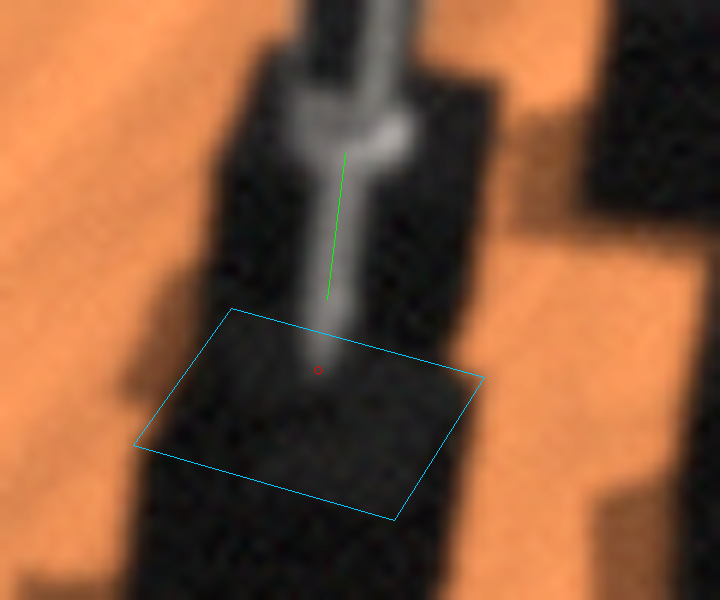

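Request:
carry_out:
  moves:
    - [[0, 0, 0], [0.02, -0.16, 0], 1.2]
    - [[0, 0, 0], [0.02, -0.16, 0.5], 1.2]
    - [[0, 0, 0], [0.02, -0.16, 1], 1.2]
    - [[0, 0, 0], [0.02, -0.16, 1.5], 1.2]
    - [[0, 0, 0], [0.02, -0.16, 1.8], 1.2]

```text
t: 20.98
eef_pos: [0.4036, -0.3034, 0.1531]
tool_rot: [-0.0, 1.0, 0.017, -0.0]
contact_force: [0.5, -0.5, -0.9]
gripper_width: 0.182
```

```bash
python3 -c "
from h import *
go([.4044,-.3037,.0994],2)"
```

```text
t 20.975 turn [-0.  0. -0.] shift cm [0.08 0.04 5.37] pos [ 0.4036 -0.3034  0.1531] F [ 0.5 -0.5 -0.9] w 1.55
```

Request:
carry_out:
  moves:
    - [[0, 0, 0], [0.05, 0.03, 1.2], 1.2]
    - [[0, 0, 0], [0.05, 0.03, 2.4], 1.2]
    - [[0, 0, 0], [0.05, 0.03, 3.6], 1.2]
    - [[0, 0, 0], [0.05, 0.03, 4.6], 1.2]
    - [[0, 0, 0], [0.05, 0.03, 5.0], 1.2]

```text
t: 21.6
eef_pos: [0.4041, -0.3036, 0.1028]
tool_rot: [-0.0, 1.0, 0.017, -0.0]
contact_force: [-0.4, -0.4, -0.2]
gripper_width: 0.178
```

Request:
carry_out:
  moves:
    - [[0, 0, 0], [0, 0, 0.2], 1.2]
    - [[0, 0, 0], [0, 0, 0.4], 1.2]
    - [[0, 0, 0], [0, 0, 0.5], 1.2]
    - [[0, 0, 0], [0, 0, 0.5], 1.2]

```text
t: 22.1
eef_pos: [0.4046, -0.3039, 0.0994]
tool_rot: [0.0, 1.0, 0.017, 0.0]
contact_force: [-1.0, 1.1, 5.6]
gripper_width: 0.176
```

Request:
carry_out:
  moves:
    - [[0, 0, 0], [0, 0, 0], 2.2]
    - [[0, 0, 0], [0, 0, 0], 3.5]
    - [[0, 0, 0], [0, 0, 0], 5]
    - [[0, 0, 0], [0, 0, 0], 5]

```text
t: 22.6
eef_pos: [0.4044, -0.3038, 0.0987]
tool_rot: [-0.0, 1.0, 0.017, 0.0]
contact_force: [-0.2, -0.3, -0.6]
gripper_width: 0.586
```

Request:
carry_out:
  moves:
    - [[0, 0, 0], [0, 0, -1.5], 5]
    - [[0, 0, 0], [0, 0, -4], 5]
    - [[0, 0, 0], [0, 0, -7], 5]
    - [[0, 0, 0], [0, 0, -10], 6.5]
    - [[0, 0, 0], [0, 0, -12], 6.5]

```text
t: 23.22
eef_pos: [0.4048, -0.3041, 0.2213]
tool_rot: [0.001, 1.0, 0.017, 0.001]
contact_force: [0.5, 0.5, 0.6]
gripper_width: 0.76
```

```bash
python3 - <<'E'
from h import *
p=cw([.085-.141+.0007,0,.11])[0];print("handle",p)
go([p[0],p[1],.22],np.degrees(-.0585))
for c in("top","side"):
    im=bot.read_camera(c); cv2.imwrite(f"pics/{c}7.png",im[:,:,::-1])
    print(c,[(round(d["score"],2),np.round(d["location"],1)) for d in bot.silhouettes("pick",c)])
T=cv2.imread("pics/top7.png");S=cv2.imread("pics/side7.png")
o=np.zeros((600,800,3),np.uint8); o[:500,:400]=crop(T,220,300,180,280,5); o[:480,400:]=crop(S,355,435,145,241,5)
cv2.imwrite("pics/c7.png",o)
E
```

```text
handle [0.5205946  0.05233321 0.11      ]
t 23.225 turn [ 0.1 -0.1  5.3] shift cm [ 12.81 -35.22   0.11] pos [ 0.4048 -0.3041  0.2213] F [0.5 0.5 0.6] w 6.49
top []
side []
```

View pics/c7.png

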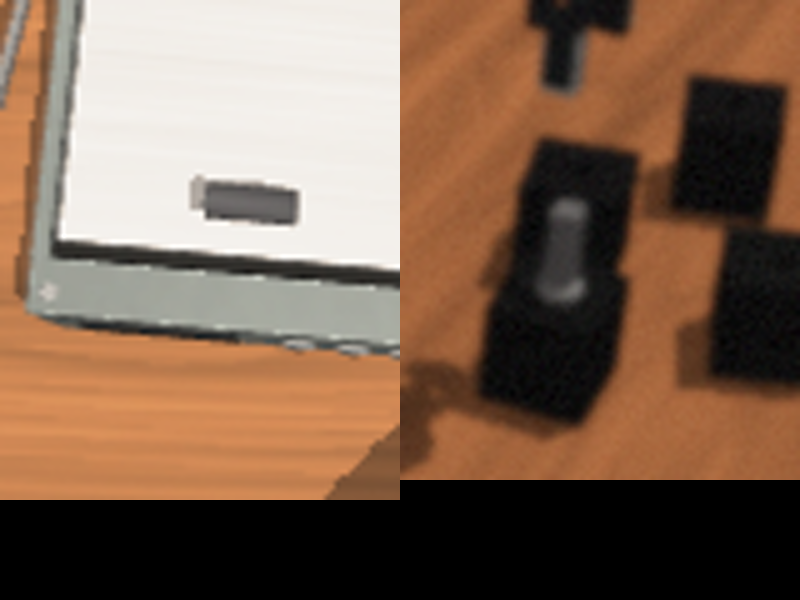

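```bash
python3 - <<'E'
from h import *
print("handle top", ray([269.8,220.2],"top",.116))
def arm(th,off=(0,0)):
    v=np.array([-np.cos(th),0,np.sin(th)]); n=np.array([np.sin(th),0,np.cos(th)])
    return cw(np.array([[.085+off[0],.108+off[1],.077]+v*s+n*w+[0,e,0] for s in(.012,.131) for w in(-.004,.004) for e in(-.002,.002)]))
for c in("side","top"):
    for d in bot.silhouettes("pointer",c)+bot.silhouettes("pointer_tip",c):
        m=d["region"].astype(float)
        if m.sum()>600 or np.hypot(*(np.array(d["location"])-proj(arm(.6).mean(0),c)[0]))>25: continue
        f=lambda p:-(lambda r:np.minimum(r,m).sum()/np.maximum(r,m).sum())(soft(proj(arm(p[0],p[1:]),c)))
        r=max((minimize(f,[t,0,0],method="Nelder-Mead",options=dict(initial_simplex=[[t,0,0],[t+.08,0,0],[t,.003,0],[t,0,.003]])) for t in(.5,.65,.8)),key=lambda r:-r.fun)
        g=sorted((-f([t,0,0]),round(t,2)) for t in np.arange(.4,.95,.02))[-3:]
        # principal-axis of mask vs projected direction
        yy,xx=np.nonzero(m); vt=np.linalg.svd(np.c_[xx-xx.mean(),yy-yy.mean()],full_matrices=False)[2][0]; a=np.degrees(np.arctan2(vt[1],vt[0]))%180
        def ang(t):
            u=proj(arm(t),c); e=u[4:].mean(0)-u[:4].mean(0); return np.degrees(np.arctan2(e[1],e[0]))%180
        print(c,d["score"],np.round(d["location"],1),m.sum(),"fit",r.x.round(4),r.fun.round(3),"0off",g,"axis",a.round(1),[(t,ang(t).round(1)) for t in(.5,.6,.7,.8)])
E
```

```text
handle top [[0.51925193 0.05187503 0.116     ]]
side 0.48 [210.9 260.4] 200.0 fit [0.5164 0.0043 0.0029] -0.609 0off [(np.float64(0.4849958321756043), np.float64(0.5)), (np.float64(0.5086225288010241), np.float64(0.54)), (np.float64(0.5645484458006287), np.float64(0.52))] axis 175.4 [(0.5, np.float64(178.5)), (0.6, np.float64(169.1)), (0.7, np.float64(158.2)), (0.8, np.float64(146.1))]
side 0.46 [214.1 261.9] 182.0 fit [0.5194 0.0076 0.006 ] -0.626 0off [(np.float64(0.46951894964316193), np.float64(0.5)), (np.float64(0.48376065216185743), np.float64(0.54)), (np.float64(0.5326912461693665), np.float64(0.52))] axis 175.7 [(0.5, np.float64(178.5)), (0.6, np.float64(169.1)), (0.7, np.float64(158.2)), (0.8, np.float64(146.1))]
top 0.66 [228.1 168.1] 170.0 fit [ 0.5289  0.0146 -0.0028] -0.572 0off [(np.float64(0.5095441404529878), np.float64(0.5)), (np.float64(0.5099109562524197), np.float64(0.54)), (np.float64(0.5195230075304412), np.float64(0.52))] axis 103.0 [(0.5, np.float64(104.7)), (0.6, np.float64(107.3)), (0.7, np.float64(110.4)), (0.8, np.float64(114.5))]
top 0.62 [229.1 166.5] 155.0 fit [4.149e-01 1.930e-02 1.000e-04] -0.566 0off [(np.float64(0.46905046311708154), np.float64(0.5)), (np.float64(0.4736371582962492), np.float64(0.54)), (np.float64(0.4787990414512903), np.float64(0.52))] axis 102.0 [(0.5, np.float64(104.7)), (0.6, np.float64(107.3)), (0.7, np.float64(110.4)), (0.8, np.float64(114.5))]
```

Request:
carry_out:
  moves:
    - [[0, 0, 1], [1.3, -3.5, 0], 6.5]
    - [[0, 0, 2], [3.1, -8.5, 0], 6.5]
    - [[0, 0, 3], [4.9, -13.5, 0], 6.5]
    - [[0, 0, 4], [6.7, -18.5, 0], 6.5]
    - [[0, 0, 5.3], [8.5, -23.5, 0], 6.5]

```text
t: 24.25
eef_pos: [0.4812, -0.0644, 0.2182]
tool_rot: [-0.0, 1.0, -0.029, -0.0]
contact_force: [0.8, -0.2, -0.7]
gripper_width: 0.759
```

```bash
python3 -c "
from h import *
go([.5206,.0523,.16],np.degrees(-.0585))"
```

```text
t 24.25 turn [-0.   0.1 -0. ] shift cm [  3.26 -11.88   5.81] pos [ 0.4812 -0.0644  0.2182] F [ 0.8 -0.2 -0.7] w 6.48
```

Request:
carry_out:
  moves:
    - [[0, 0, 0], [1.2, -4.5, 0], 6.5]
    - [[0, 0, 0], [2.4, -9, 0.5], 6.5]
    - [[0, 0, 0], [3.23, -11.9, 2], 6.5]
    - [[0, 0, 0], [3.23, -11.9, 4], 6.5]
    - [[0, 0, 0], [3.23, -11.9, 5.5], 6.5]

```text
t: 24.88
eef_pos: [0.5196, 0.0511, 0.1622]
tool_rot: [0.0, 1.0, -0.029, -0.001]
contact_force: [0.1, 0.4, 0.5]
gripper_width: 0.764
```

Request:
carry_out:
  moves:
    - [[0, 0, 0], [0, 0, 0], 6.5]
    - [[0, 0, 0], [0, 0, 0], 6.5]

```text
t: 25.12
eef_pos: [0.5205, 0.0505, 0.1641]
tool_rot: [0.0, 1.0, -0.029, 0.0]
contact_force: [0.6, 0.1, 0.9]
gripper_width: 0.762
```

```bash
python3 - <<'E'
from h import *
go([.5203,.0523,.106],np.degrees(-.0585))
im=bot.read_camera("side")
o=bot.get_obs(); u=proj(cw([-.055,0,.11]),"side")[0].astype(int); x0,y0=u[0]-35,u[1]-30
cv2.imwrite("pics/c8.png",crop(im,x0,x0+70,y0,y0+50,10)[:,:,::-1])
E
```

```text
t 25.125 turn [-0. -0. -0.] shift cm [-0.03 -0.18  5.81] pos [0.5205 0.0505 0.1641] F [0.6 0.1 0.9] w 6.5
```

View pics/c8.png

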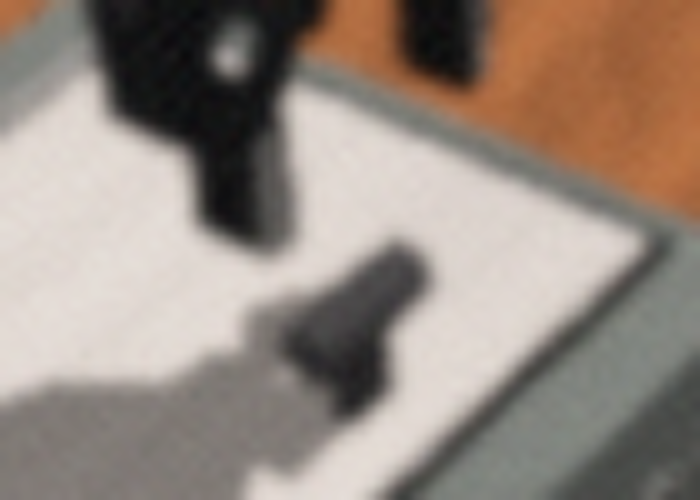

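Request:
carry_out:
  moves:
    - [[0, 0, 0], [0, -0.18, 1.5], 6.5]
    - [[0, 0, 0], [0, -0.18, 3], 6.5]
    - [[0, 0, 0], [0, -0.18, 4.5], 6.5]
    - [[0, 0, 0], [0, -0.18, 5.5], 6.5]
    - [[0, 0, 0], [0, -0.18, 5.8], 6.5]

```text
t: 25.8
eef_pos: [0.5198, 0.0527, 0.1047]
tool_rot: [0.0, 1.0, -0.029, -0.001]
contact_force: [0.1, 0.4, -0.2]
gripper_width: 0.762
```

Request:
carry_out:
  moves:
    - [[0, 0, 0], [0, 0, 0], 5]
    - [[0, 0, 0], [0, 0, 0], 3.7]
    - [[0, 0, 0], [0, 0, 0], 3.7]
    - [[0, 0, 0], [0, 0, 0], 3.7]
    - [[0, 0, 0], [0, 0, 0], 3.7]
  newtons: 60

```text
t: 26.42
eef_pos: [0.5206, 0.0534, 0.1062]
tool_rot: [-0.0, 1.0, -0.029, 0.0]
contact_force: [-1.1, 3.2, 4.2]
gripper_width: 0.456
```

```bash
python3 - <<'E'
from h import *
go([.5203,.0523,.106],np.degrees(-.0585))
E
```

```text
t 26.425 turn [-0.  -0.   0.1] shift cm [-0.03  0.11  0.02] pos [0.5206 0.0534 0.1062] F [-1.1  3.2  4.2] w 3.9
```

Request:
carry_out:
  moves:
    - [[0, 0, 0], [0.18, 0, -0.7], 3.7]
    - [[0, 0, 0], [0.4, 0, -1.39], 3.7]
    - [[0, 0, 0], [0.65, 0, -2.07], 3.7]
    - [[0, 0, 0], [0.94, 0, -2.74], 3.7]
    - [[0, 0, 0], [1.26, 0, -3.39], 3.7]

```text
t: 27.05
eef_pos: [0.5321, 0.0527, 0.1386]
tool_rot: [-0.0, 1.0, -0.029, -0.001]
contact_force: [2.6, 5.7, -10.9]
gripper_width: 0.455
```

Request:
carry_out:
  moves:
    - [[0, 0, 0], [0.34, 0, -0.63], 3.7]
    - [[0, 0, 0], [0.73, 0, -1.24], 3.7]
    - [[0, 0, 0], [1.14, 0, -1.84], 3.7]
    - [[0, 0, 0], [1.58, 0, -2.41], 3.7]
    - [[0, 0, 0], [2.05, 0, -2.97], 3.7]

```text
t: 27.68
eef_pos: [0.5509, 0.0515, 0.1673]
tool_rot: [-0.0, 1.0, -0.028, -0.003]
contact_force: [0.9, 5.6, -11.0]
gripper_width: 0.453
```

Request:
carry_out:
  moves:
    - [[0, 0, 0], [0, 0, 0], 3.7]
    - [[0, 0, 0], [0, 0, 0], 3.7]

```text
t: 27.92
eef_pos: [0.551, 0.0515, 0.1673]
tool_rot: [-0.0, 1.0, -0.029, -0.003]
contact_force: [-0.8, 5.8, -10.3]
gripper_width: 0.458
```

```bash
python3 - <<'E'
from h import *
o=bot.get_obs(); p=wc(o["eef_pos"])[0]-wc([.5206,.0534,.1062])[0]; print("disp case mm",(p*1e3).round(1),o["contact_force"].round(1),o["gripper_width"]*8.54)
r=.1448;a0=.2299
v=np.array([-r*np.cos(a0)+p[0],r*np.sin(a0)+p[2]]); print("lid angle from arm",np.arctan2(v[1],-v[0])-a0,np.hypot(*v))
S=np.mean([bot.read_camera("side").astype(float) for _ in range(3)],0)
T=np.mean([bot.read_camera("top").astype(float) for _ in range(3)],0)
np.savez("v.npz",S=S,T=T)
q=np.zeros((600,800,3),np.uint8)
q[:600,:480]=crop(S.astype(np.uint8),190,286,205,325,5); q[:450,480:]=crop(T.astype(np.uint8),206,286,140,252,4)[:450]if 0 else cv2.resize(T.astype(np.uint8)[140:252,206:286],(320,450),interpolation=cv2.INTER_CUBIC)
cv2.imwrite("pics/c9.png",q[:,:,::-1])
for c in("side","top"):
  for n in("lid","pointer"): print(c,n,[(round(d["score"],2),np.round(d["location"],1),d["region"].sum()) for d in bot.silhouettes(n,c)])
E
```

```text
disp case mm [30.5 -0.1 61.1] [ -0.8   5.8 -10.3] 3.9147889446033055
lid angle from arm 0.47545657479213377 0.14515605578412427
side lid [(0.65, array([256.9, 240.2]), np.int64(1574))]
side pointer [(0.6, array([213.2, 261. ]), np.int64(178))]
top lid [(0.96, array([299.1, 182.6]), np.int64(1477))]
top pointer []
```

View pics/c9.png

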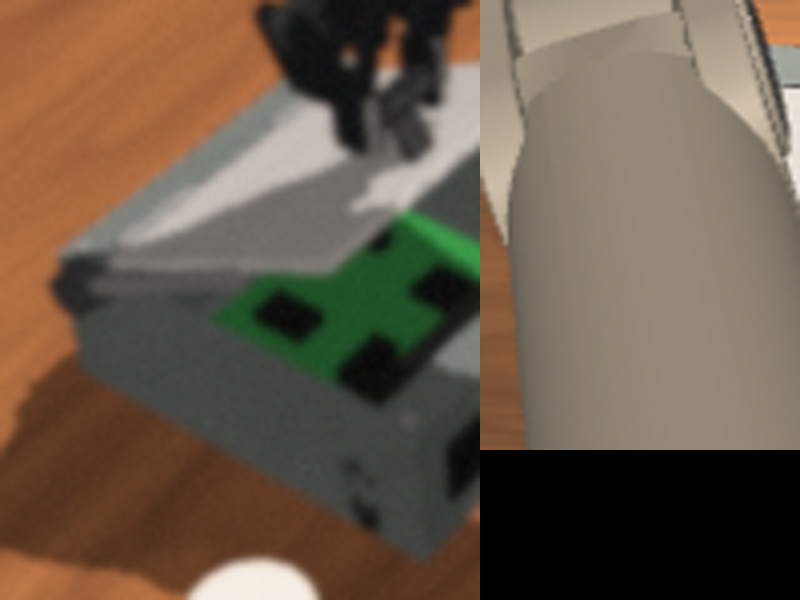

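```bash
python3 - <<'E'
from h import *
z=np.load("v.npz")
S0=cv2.imread("pics/side0.png")[:,:,::-1].astype(float); S7=cv2.imread("pics/side7.png")[:,:,::-1].astype(float); T0=cv2.imread("pics/top0.png")[:,:,::-1].astype(float)
def pts(y,th,s,n): v=np.array([-np.cos(th),0,np.sin(th)]);w=np.array([np.sin(th),0,np.cos(th)]); return cw(np.array([[.0857,y,.077]+v*a+w*n for a in s]))
fo=proj(pts(.108,.52,[0,.131],0),"side"); print("pred foot,tip side .52",fo.round(1)); print("lid corner pred th=.475 bottom/top",proj(pts(.089,.475,[.161],-.003),"side"),proj(pts(.089,.475,[.161],.003),"side"))
g=((S0+S7)/2).mean(2)
print("S0/S7 around pointer, cols 205..245 step 4; rows 250..275")
print(g[250:276,204:248:4].round().astype(int))
print("T0 gray rows 160..204 step4, cols 214..236"); print(T0.mean(2)[160:206:4,214:236].round().astype(int))
g=z["S"].mean(2); print("now"); print(g[248:272,208:262:4].round().astype(int))
E
```

```text
pred foot,tip side .52 [[205.6 261.8]
 [238.6 259.9]]
lid corner pred th=.475 bottom/top [[255.01360076 258.43096014]] [[253.80818489 256.10366966]]
S0/S7 around pointer, cols 205..245 step 4; rows 250..275
[[109 116 122 139 172 213 214 212 208 208 210]
 [108 120 119 146 190 215 212 212 208 208 210]
 [112 122 120 150 208 212 213 212 209 207 213]
 [116 126 116 164 214 214 213 210 207 211 213]
 [122 126 114 192 214 213 212 207 209 210 213]
 [112 118 125 207 212 212 211 206 208 211 211]
 [ 84 104 143 214 213 212 210 208 207 213 210]
 [ 63  84 147 213 212 212 208 204 196 213 211]
 [ 66  72 137 202 204 199 192 186 172 211 210]
 [ 70  69 126 172 173 166 151 145 136 204 208]
 [ 70  81 112 130 128 122 104 102 104 198 207]
 [ 65  84  95  98  98  92  88  92 100 190 206]
 [ 56  74  82  84  88 103 120 129 132 194 206]
 [ 44  62  73  78 104 130 172 186 179 202 208]
 [ 41  48  63  76 113 132 198 206 204 206 209]
 [ 39  43  63  69 108 127 187 210 210 208 209]
 [ 41  48  62  66  90 124 154 206 212 209 210]
 [ 54  56  65  67  74 113 132 190 208 207 210]
 [ 70  65  64  64  66  93 124 158 203 209 208]

[... 2210 characters left out ...]
7  80  81  85  86  83  86  77  64  70  74  64  50]
 [ 68  81  82  84  82  84  83  84  66  52  54  55  53  51]
 [ 70  85  86  82  82  79  79  81  57  46  51  52  52  52]
 [ 61  80  80  77  72  71  69  74  53  39  41  50  50  50]
 [ 49  65  75  71  67  61  65  65  52  23  28  50  52  52]
 [ 43  66  70  73  69  63  66  60  47  18  19  41  52  50]
 [ 46  68  69  69  70  64  69  55  43  12  10  29  50  51]
 [ 59  72  69  72  72  67  67  53  36  14  15  20  50  53]
 [ 68  69  70  70  72  70  63  53  39  11  13  15  49  51]
 [ 69  70  71  73  71  71  67  52  42  13   9  17  50  50]
 [ 68  70  71  71  72  69  71  58  51  25  12  22  52  50]
 [ 68  72  69  71  71  70  69  64  53  36  16  32  51  51]]
```

```bash
python3 - <<'E'
from h import *
z=np.load("v.npz"); SC=[.5767,.0501,-.0579]; TC=[.57546,.0489,-.0568]
def pts(y,th,s,n,p): v=np.array([-np.cos(th),0,np.sin(th)]);w=np.array([np.sin(th),0,np.cos(th)]); return cw(np.array([[.085,y,.077]+v*a+w*n for a in np.atleast_1d(s)]),p)
def rowat(P,c,cols): u=proj(P,c); u=u[u[:,0].argsort()]; return np.interp(cols,u[:,0],u[:,1])
def half(col,lo,hi,lev,down=True):
    r=np.arange(lo,hi); v=col[lo:hi]; i=np.argmax((v<lev)); return r[i-1]+(v[i-1]-lev)/(v[i-1]-v[i])
g=(cv2.imread("pics/side0.png").astype(float)+cv2.imread("pics/side7.png").astype(float)).mean(2)/2
cols=np.arange(217,237); up=np.array([half(g[:,c],255,264,150) for c in cols])
s=np.linspace(.01,.131,60); print("upper edge",up.round(2)[::3])
for free in(0,1):
    f=lambda q: rowat(pts(.108-.0,q[0],s,.004,SC),"side",cols)-up+(q[1] if free else 0)
    r=least_squares(f,[.55,0]); print("pointer side",r.x,np.std(r.fun))
now=z["S"].mean(2); c2=np.arange(243,254); lo=np.array([half(now[:,c],256,264,85) for c in c2]); print("lid lower edge",lo.round(2))
sl=np.linspace(.05,.161,60)
for free in(0,1):
    f=lambda q: rowat(pts(.089,q[0],sl,-.003,SC),"side",c2)-lo+(q[1] if free else 0)
    r=least_squares(f,[.5,0]); print("lid side",r.x,np.std(r.fun))
for th in(.45,.5,.55): print(th,"rows lid",rowat(pts(.089,th,sl,-.003,SC),"side",[248]),"pointer",rowat(pts(.108,th,s,.004,SC),"side",[232]))
print("tips side", [(t,proj(pts(.108,t,.131,0,SC),"side").round(1)) for t in(.48,.52,.56)])
print("tips top", [(t,proj(pts(.108,t,.131,0,TC),"top").round(2)) for t in(.44,.48,.52,.56)])
T0=cv2.imread("pics/top0.png").mean(2); print(T0[198:206,213:224].round())
E
```

```text
upper edge [259.68 259.51 259.42 259.16 258.97 258.88 258.46]
pointer side [0.524347 0.      ] 0.05997510411412201
pointer side [ 0.52181988 -0.09509206] 0.055279930893267513
lid lower edge [259.27 259.22 259.23 259.22 259.28 259.41 259.53 259.56 259.58 259.61
 259.65]
lid side [0.4605317 0.       ] 0.10365668856431931
lid side [ 0.44079781 -1.00705638] 0.056643487514292816
0.45 rows lid [259.95931426] pointer [261.8520665]
0.5 rows lid [257.327104] pointer [259.83315032]
0.55 rows lid [254.46236562] pointer [257.62332899]
tips side [(0.48, array([[239.3, 262.2]])), (0.52, array([[238.2, 260.2]])), (0.56, array([[237. , 258.2]]))]
tips top [(0.44, array([[219.41, 204.27]])), (0.48, array([[219.04, 202.81]])), (0.52, array([[218.67, 201.26]])), (0.56, array([[218.33, 199.62]]))]
[[128. 122.  85.  85. 111. 177. 178. 120. 112. 130. 128.]
 [133. 126.  88.  88. 114. 179. 180. 128. 128. 136. 137.]
 [133. 127.  89. 100. 145. 179. 177. 109. 130. 138. 139.]
 [134. 134. 133. 134. 142. 168. 178. 114. 130. 138. 138.]
 [135. 134. 136. 136. 136. 138. 141. 137. 138. 139. 139.]
 [139. 136. 136. 137. 138. 139. 140. 140. 141. 141. 142.]
 [146. 143. 137. 136. 136. 136. 136. 136. 137. 138. 138.]
 [150. 149. 146. 141. 139. 139. 140. 140. 140. 141. 141.]]
```

Request:
carry_out:
  moves:
    - [[0, 0, 0], [0.18, 0, -0.2], 3.7]
    - [[0, 0, 0], [0.36, 0, -0.4], 3.7]
    - [[0, 0, 0], [0.53, 0, -0.6], 3.7]
    - [[0, 0, 0], [0.53, 0, -0.6], 3.7]
    - [[0, 0, 0], [0.53, 0, -0.6], 3.7]

```text
t: 29.05
eef_pos: [0.556, 0.0512, 0.1729]
tool_rot: [-0.0, 1.0, -0.028, -0.003]
contact_force: [0.4, 6.0, -11.1]
gripper_width: 0.457
```

```bash
cat > m.py <<'E'
from h import *
o=bot.get_obs(); p=wc(o["eef_pos"])[0]-wc([.5206,.0534,.1062])[0]; print("t",o["t"],"disp mm",(p*1e3).round(1),o["contact_force"].round(1),o["gripper_width"]*8.54)
r=.1448;a0=.2299
v=np.array([-r*np.cos(a0)+p[0],r*np.sin(a0)+p[2]]); print("lid from arm",np.arctan2(v[1],-v[0])-a0,np.hypot(*v))
S=np.mean([bot.read_camera("side").astype(float) for _ in range(4)],0); now=S.mean(2); np.save("s.npy",S)
SC=[.5767,.0501,-.0579]
def pts(y,th,s,n,p): v=np.array([-np.cos(th),0,np.sin(th)]);w=np.array([np.sin(th),0,np.cos(th)]); return cw(np.array([[.085,y,.077]+v*a+w*n for a in np.atleast_1d(s)]),p)
# edge search: gradient along rows; lid side-face lower edge and lid front lower edge, plus front-left corner
sl=np.linspace(.05,.161,60)
c2=np.arange(243,252); lo=[]
for c in c2:
    col=now[:,c]; i0=int(proj(pts(.089,.5,.15,-.003,SC),"side")[0,1]); seg=col[i0-8:i0+9]; d=-np.diff(seg); k=d.argmax(); w=d[max(0,k-2):k+3].clip(0); lo.append(i0-8+max(0,k-2)+(w*np.arange(len(w))).sum()/w.sum()+.5)
lo=np.array(lo); print("lower edge rows",lo.round(2))
def rowat(P,cols): u=proj(P,"side"); u=u[u[:,0].argsort()]; return np.interp(cols,u[:,0],u[:,1])
r=least_squares(lambda q: rowat(pts(.089,q[0],sl,-.003,SC),c2)-lo,[.5]); print("lid side",r.x,np.std(r.fun))
# lid front lower edge line (th only): sample gradient magnitude along predicted edge for each th
G=np.hypot(cv2.Sobel(now,6,1,0),cv2.Sobel(now,6,0,1))
from scipy.ndimage import map_coordinates
def front(th,n):
    v=np.array([-np.cos(th),0,np.sin(th)]);w=np.array([np.sin(th),0,np.cos(th)])
    return cw(np.array([[.085,y,.077]+v*.161+w*n for y in np.linspace(-.02,.085,60)]),SC)
res=[]
for th in np.arange(.40,.62,.005):
    u=proj(front(th,-.003),"side"); res.append((map_coordinates(G,[u[:,1],u[:,0]],order=1).mean(),round(th,3)))
print("front edge",sorted(res)[-5:])
E
python3 m.py
```

```text
t 29.05 disp mm [35.5 -0.1 66.7] [  0.4   6.  -11.1] 3.902454142133602
lid from arm 0.5273186431023127 0.14517865189931858
lower edge rows [257.04 257.07 257.06 257.   256.94 256.95 256.86 256.71 256.69]
lid side [0.50814235] 0.04928168272572012
front edge [(np.float64(220.39398022264237), np.float64(0.52)), (np.float64(249.9102054455818), np.float64(0.5)), (np.float64(252.51725183079745), np.float64(0.515)), (np.float64(268.7414275798127), np.float64(0.505)), (np.float64(269.4165837627384), np.float64(0.51))]
```

Request:
carry_out:
  moves:
    - [[0, 0, 0], [0.05, 0, -0.05], 3.7]
    - [[0, 0, 0], [0.1, 0, -0.1], 3.7]
    - [[0, 0, 0], [0.1, 0, -0.1], 3.7]
    - [[0, 0, 0], [0.1, 0, -0.1], 3.7]

```text
t: 29.75
eef_pos: [0.5568, 0.0512, 0.1737]
tool_rot: [-0.0, 1.0, -0.028, -0.003]
contact_force: [0.3, 5.0, -12.3]
gripper_width: 0.453
```

```bash
cat >> m.py <<'E'
# upper silhouette edge of the lid's near side vs pointer: overlay
SS=S.astype(np.uint8); x0,y0,k=190,215,8
q=crop(SS,x0,x0+100,y0,y0+75,k)
f=lambda P: tuple(int(round((a-b+.5)*k)) for a,b in zip(proj(P,"side")[0],(x0,y0)))
for y,s,n,col in((.108,.131,.004,(255,0,0)),(.108,.131,-.004,(255,0,0)),(.089,.161,-.003,(0,255,0)),(.089,.161,.003,(0,255,0))):
    cv2.line(q,f(pts(y,.522,.02,n,SC)),f(pts(y,.522,s,n,SC)),col,1)
cv2.imwrite("pics/c10.png",q[:,:,::-1])
E
python3 m.py
```

```text
t 29.75 disp mm [36.2 -0.1 67.5] [  0.3   5.  -12.3] 3.8720350233892855
lid from arm 0.5348758647143468 0.14520606266006875
lower edge rows [257.19 256.84 256.78 256.51 256.38 256.26 256.16 256.03 255.97]
lid side [0.5170104] 0.2314500598296747
front edge [(np.float64(234.0659007911606), np.float64(0.525)), (np.float64(237.83328137277923), np.float64(0.505)), (np.float64(261.37079043436245), np.float64(0.52)), (np.float64(262.710644459243), np.float64(0.51)), (np.float64(271.1396156195754), np.float64(0.515))]
```

View pics/c10.png

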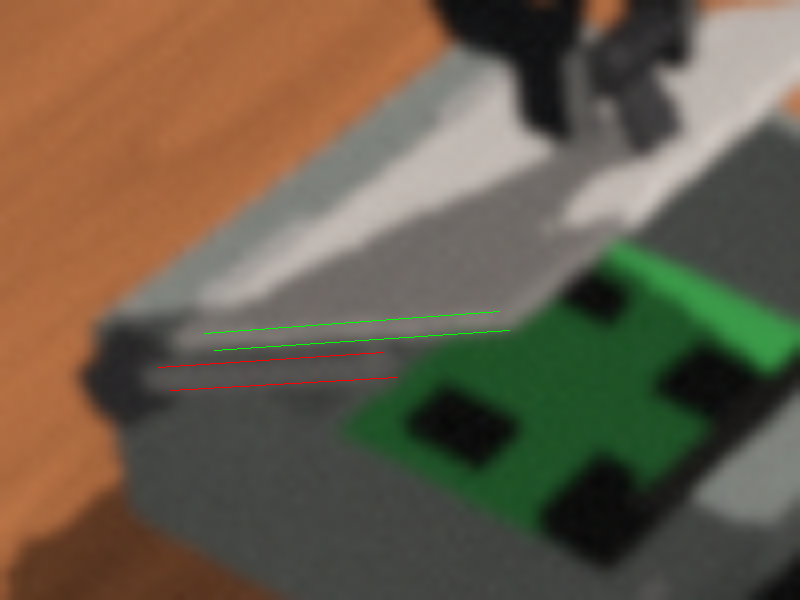

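```bash
python3 -c "
from h import *
print([(round(d['score'],2),np.round(d['location'])) for d in bot.silhouettes('pick_grip','side')]); print(bot.get_obs()['t'],bot.hand_in())"
```

```text
[(0.54, array([390., 195.]))]
the job is handed in; nothing more can be done
30.0 None
```

I carried out the whole job in the order asked and handed it in at 30 s of the 72 s allowed. The gripper is still holding the lid.

- **Pick run:** I took the pick from the leftmost stand and lowered its tip about 6.6 mm into the groove. I ran it the full length, about 157 mm, at about 3.4 cm/s, and side forces stayed under about 1 N. Before the run I felt for both groove walls, with forces up to about 4 N, to centre the tip.
- **Pick back in stand:** It went down to the same height it was taken from and seated with 5.6 N. A picture after release showed it hanging as it did at the start. The network last found it near the same pixel, (390, 195).
- **Lid angle:** The pointer arm measures about 0.522 rad in both cameras.
    - The lid reads 0.515 to 0.517 rad from its edges in the side picture and 0.535 rad from the arm's position. These differ by about 0.02 rad. I trusted the camera more, because the bar may have slipped slightly between the fingers.
    - Outlines drawn at 0.522 rad matched both the lid and the pointer arm in the last picture.

The top camera could not check the lid at the end because the arm blocked its view. I did not measure the jar, screwdriver and roll again. The commanded moves kept away from them, and no unexpected forces showed up.

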